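# Swap round the power-supply parts on their bench pads

## Robot

A 6-joint arm with a two-finger parallel gripper is mounted at the origin on the work surface. World frame = base frame: x ahead of the robot, y to its left, z up, the work surface at z = 0. Lengths are in m, angles in degrees, forces in N, time in s.
With the tool pointing down it reaches from about 0.25 to 0.725 m from the base axis. Payload 9.7 kg.
Tool frame: the origin (TCP) lies midway between the tips of the shut fingers; the grasp point (between the pads) lies 19 mm behind it (bot.hold_point_z is the distance from the TCP to the grasp point, in m); z points along the fingers, y is the line along which they close (so a half turn about z gives the same grasp; the last joint's range is limited). The gripper opens to 85 mm and grips with 20 to 120 N. Pads are 22 mm wide; open, the fingers measure 114 mm over their backs; the gripper's body (76 mm by 85 mm) begins 54 mm behind the grasp point. The pads swing forward as they close: fully open they stand 13 mm farther back than shut.
Start: joints at [0, 4.979, 10.078, 95.1, 0, 90], TCP at [0.55, -0, 0.231] pointing down, gripper open.
Joint ranges: [-179.16, 179.16], [-48.56, 103.87], [-65.8, 70.77], [-126.05, 130.52], [-82.76, 87.17], [-180, 180]. Speed limits (degrees/s): [127.2, 127.2, 147.25, 180, 180, 180].

## Interface

Orientations are given as [roll, pitch, yaw] about the fixed x, y, z axes, in that order (R = Rz(yaw) Ry(pitch) Rx(roll)).
In Python, from workcell import bot gives the robot as it stands.
- The arm moves only by the tool play_rows, never from a script. Its argument "steps" is a list that holds one entry, the list of rows, each a list of 4 numbers: the shift along the tool's x, y, z in m, then the turn about the tool's z in rad. In form: [[[tx, ty, tz, yaw], ...]]. A call has exactly 5 rows; each row shifts and turns the commanded pose from where the row before left it, along the tool's axes as they then stand; what a row does not reach is not made up. A row lasts 1/12 s, in which the tool goes at most 41.7 mm and 7.16 degrees, less where a joint would pass 70% of its speed; a pose out of reach is approached as far as the arm can. A call is refused whole if a number of a shift passes 0.0417 or a number of a turn 0.125, either way. A call with a gripper value outside its range is refused whole. "gripper" is the finger opening in m, from 0 to 0.0854, set as the call begins (left out, the last holds). The fingers move at their own pace and stop on an object; "squeeze" is the grip in N (left out, the last holds). Time passes only in rows, so rows that do not move let the fingers close, or fill a call up. It gives the time, the measured TCP pose, the force, the opening and the grip force at its end, in the units of the state.
- bot.get_obs(): the state, without advancing time (a new reading comes with each control period).
- bot.camera(name): name is "scene" or "side" or "wrist"; returns a dict with "img" (400x640x3 uint8, blue, green, red), "vfov" (degrees; the focal length in pixels is half the picture's height over the tangent of half this angle, whatever the lens; pixels are square), "cx", "cy" (the principal point, pixels), "D" ([k1, k2, p1, p2, k3] as OpenCV has them; the pictures are not rectified), "xyz" and "attitude" of the camera in the world. Camera axes: x right, y down, z forward; pixel columns grow to the right and rows downward; lengths in m; the calibration is good to about 2 mm. A picture is of the moment at which its call begins. There is no depth.
- bot.job_done(): hands the job in; it is judged then, once.
The state is a dict: "time": time; "q": joint angles; "qd": joint speeds; "joint_efforts": joint torques, N m; "ee_pos": TCP position; "tcp_rot": TCP orientation; "wrist_force": force on the tool from outside, world axes, zero at the start; "torque": the same for the moment, N m; "opening": finger opening in m; "grasp_force": force on a finger pad.
Only numpy, scipy, OpenCV 4.12 (cv2) and the standard library are available. Lean on these libraries where they do the work, as an engineer would, in place of code of your own. Each camera call takes 0.05 s, during which the arm holds its last target. There are 200 camera calls.

## Task

The three power-supply parts on the bench mat stand on each other's rubber pads. Swap them round (the empty plywood board is free for putting one aside) so that the round inductor ends on the round pad, the square transformer on the square pad and the finned heat sink on the oblong pad, each centred and lined up with the shape of its pad. Keep the parts upright all the time and leave the multimeter, the screwdriver and the flux jar where they are.

Things in the scene. Friction and masses are not known exactly. Their poses are not given: they have to be found in the camera images.
- toroid: Round potted toroidal inductor: a plain grey cylinder, 60 mm diameter, 30 high, with a copper-coloured top and a small brass bolt head in the middle (top of bolt 34 mm up). 0.2 to 0.45 kg. Origin: centre of its underside, z up along its axis. At the start it stands on a wrong pad.
- transformer: Square mains transformer: an upright block of dark steel laminations, 50 x 50 mm, 44 high, with a white plastic bobbin and small pins on top (to 52 mm). 0.25 to 0.6 kg. Origin: centre of its underside; x and y square to its sides, z up. At the start it stands on a wrong pad.
- heat_sink: Bare aluminium heat sink with upright fins: an oblong block 100 mm long (x), 40 wide (y), 30 high. 0.1 to 0.3 kg. The fins run lengthwise, so the two long sides are flat and can be gripped. Origin: centre of its underside; z up. At the start it lies, fins up, on a wrong pad.
- pad_round: Fixed flat round pad of black rubber, 90 mm diameter, 6 thick, lying on the 3 mm blue bench mat. Origin: centre of its underside; x and y in its plane, z up. Home of the round inductor.
- pad_square: Fixed flat square pad of black rubber, 80 x 80 mm, 6 thick, lying on the 3 mm blue bench mat. Origin: centre of its underside; x and y in its plane along its sides, z up. Home of the square transformer.
- pad_long: Fixed flat oblong pad of black rubber, 130 mm (x) by 70 mm (y), 6 thick, lying on the 3 mm blue bench mat. Origin: centre of its underside; x and y in its plane, x along its length, z up. Home of the heat sink.
- spare_board: Fixed flat square board of pale plywood, 120 x 120 mm, 6 thick, lying on the bench mat: an empty spot that any part may stand on for a while. Origin: centre of its underside; x and y along its sides, z up.
- multimeter: Bystander, loose: yellow hand multimeter lying on its back beyond the pads, 85 mm (x) by 170 (y), 36 high (43 at its dial). Origin: centre of its underside.
- screwdriver: Bystander, loose: screwdriver lying beyond the pads, about 200 mm long along its own x, roughly crosswise to the robot, handle 26 mm thick. Origin: under its middle.
- flux_jar: Bystander, loose: small amber glass jar, 48 mm diameter, 50 high, with a white cap, standing beyond the pads. Origin: centre of its underside.
Mind the look-alikes: they are no part of the job. What is shaped like the pad_long but red or yellow is not meant.

How it is judged:
By the outcome, as a careful person would: the job done as asked, in the order asked, and still so for the second after the job is handed in, with the robot touching nothing.
It also fails if it takes over 93 s, if anything falls off the work surface, if the arm or the gripper's body presses on something with over 40 N, if the wrist force passes 120 N, or if a joint passes its speed limit or range.

## Working session

There is one attempt and no reset: what is moved stays moved. The work goes in short steps, Python scripts to look and compute and a tool call to move; the robot and the scene stay as the last step left them, time stands still between calls to the robot, and variables do not carry over. Pictures are saved under pics/ and viewed, at most 14 in all, crops included, and the job is handed in when it is done.

Besides the shell and the picture viewer there is one more tool, called after "Emit:" as name(argument=value, ...), one argument or row to a line, values as JSON. play_rows: Moves the arm, as the interface text tells. Its arguments: {"type":"object","properties":{"steps":{"type":"array","items":{"type":"array","items":{"type":"array","items":{"type":"number"}}}},"gripper":{"type":"number"},"squeeze":{"type":"number"}},"required":["steps"]}

```bash
mkdir -p pics; cat > h.py <<'E'
import numpy as np, cv2
from scipy.spatial.transform import Rotation as R
from workcell import bot
def K(c):
    f=200/np.tan(np.radians(c["vfov"])/2)
    return np.array([[f,0,c["cx"]],[0,f,c["cy"]],[0,0,1]])
def rot(c):
    a=np.array(c["attitude"],float)
    return a if a.shape==(3,3) else R.from_euler('xyz',a,degrees=True).as_matrix()
def ray(c,px,z):
    u=cv2.undistortPoints(np.array(px,float).reshape(-1,1,2),K(c),np.array(c["D"],float)).reshape(-1,2)
    d=np.c_[u,np.ones(len(u))]@rot(c).T; o=np.array(c["xyz"])
    return o+d*((z-o[2])/d[:,2])[:,None]
E
python3 - <<'E'
from h import *
for n in("scene","side","wrist"):
    c=bot.camera(n); cv2.imwrite(f"pics/{n}0.png",c["img"]); print(n,{k:c[k] for k in c if k!="img"})
print(bot.get_obs())
E
```

```text
scene {'vfov': 47.74025868799385, 'cx': 319.2771942710692, 'cy': 199.7906775014504, 'D': array([-0.02883305,  0.        ,  0.        ,  0.        ,  0.        ]), 'xyz': array([ 1.02655892, -0.52531531,  0.77867976]), 'attitude': array([-132.90902607,    1.13718076,   45.85236109])}
side {'vfov': 51.602267809304394, 'cx': 318.0209329777374, 'cy': 202.43098371056, 'D': array([-0.09216558,  0.        ,  0.        ,  0.        ,  0.        ]), 'xyz': array([ 0.39388713, -1.08007495,  0.67617278]), 'attitude': array([-120.61571363,   -0.80291895,   -2.44300787])}
wrist {'vfov': 68.73194425030977, 'cx': 320.1654374040959, 'cy': 198.14499042136268, 'D': array([-0.04693926,  0.        ,  0.        ,  0.        ,  0.        ]), 'xyz': array([0.55124968, 0.07999528, 0.37345865]), 'attitude': array([1.61593518e+02, 8.08519510e-02, 3.20296304e-02])}
{'time': 0.15, 'q': array([-6.48975443e-04,  5.00602588e+00,  1.00460812e+01,  9.50976908e+01,
        1.57598201e-03,  9.00000978e+01]), 'qd': array([ 0.10954717, -0.06816505,  0.09959805,  0.06921036,  0.04653666,
        0.05296777]), 'joint_efforts': array([-3.04631758e-03, -5.20762289e+01,  4.65044117e+01,  1.38444663e-02,
       -2.16874664e-04, -1.82086734e-05]), 'ee_pos': array([5.49848906e-01, 1.61122573e-06, 2.30735877e-01]), 'tcp_rot': array([-1.79942365e+02, -1.57588284e-03,  8.99992516e+01]), 'wrist_force': array([-1.03348323,  0.92099099,  0.91053187]), 'torque': array([-0.0028165 ,  0.01378156, -0.03614506]), 'grasp_force': 0.0, 'opening': 0.08569492642081404}
```

View pics/scene0.png

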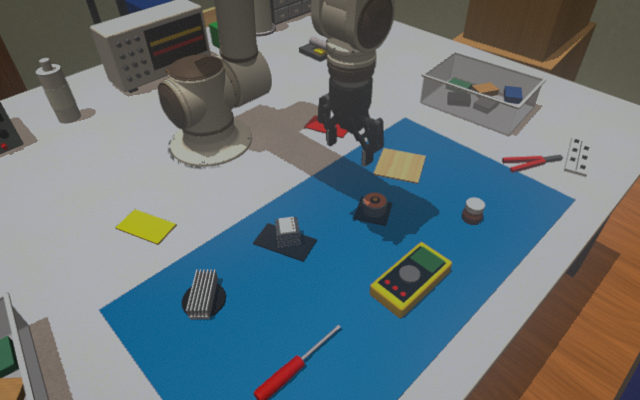

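View pics/wrist0.png

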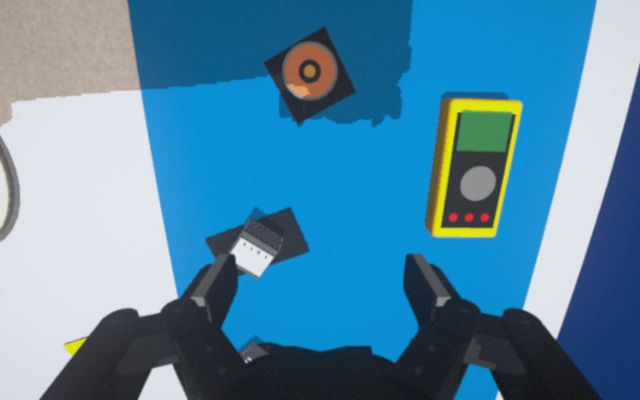

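View pics/side0.png

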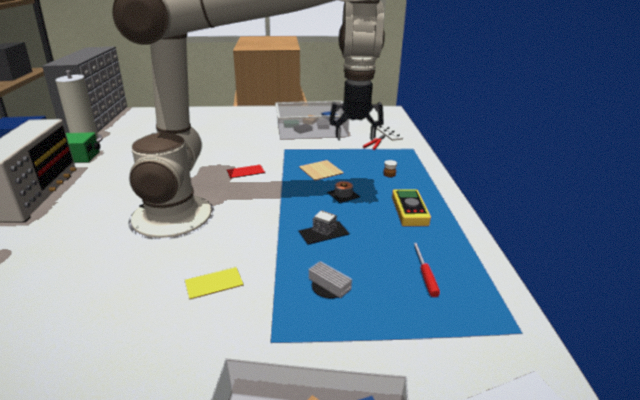

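The scene picture shows the toroid on the square pad (scene 373,205), the transformer on the long pad (287,238), the heat sink on the round pad (204,293) and the free plywood board at (400,165). The wrist picture shows the toroid at (310,70) and the transformer at (258,245). The red and yellow oblongs lie off the mat.

```bash
python3 - <<'E'
from h import *
np.set_printoptions(precision=3,suppress=True)
c=bot.camera("scene");print(ray(c,[[401,165],[375,211],[285,242],[204,300],[411,280],[474,212],[320,350]],.009))
c=bot.camera("side");print(ray(c,[[322,170],[343,194],[324,232],[330,285],[411,208],[390,170]],.009))
c=bot.camera("wrist");print(ray(c,[[310,75],[206,240],[291,208],[310,245],[222,283],[265,63],[325,27],[355,90],[300,124]],.009))
E
```

```text
[[ 0.48   0.293  0.009]
 [ 0.547  0.108  0.009]
 [ 0.467 -0.113  0.009]
 [ 0.47  -0.333  0.009]
 [ 0.735  0.004  0.009]
 [ 0.719  0.273  0.009]
 [ 0.715 -0.242  0.009]]
[[ 0.476  0.278  0.009]
 [ 0.536  0.099  0.009]
 [ 0.461 -0.118  0.009]
 [ 0.463 -0.339  0.009]
 [ 0.741  0.006  0.009]
 [ 0.727  0.275  0.009]]
[[ 0.539  0.109  0.009]
 [ 0.392 -0.103  0.009]
 [ 0.512 -0.055  0.009]
 [ 0.537 -0.11   0.009]
 [ 0.407 -0.173  0.009]
 [ 0.487  0.123  0.009]
 [ 0.556  0.16   0.009]
 [ 0.592  0.093  0.009]
 [ 0.526  0.054  0.009]]
```

Emit:
play_rows(
  steps=[
    [[-0.04,-0.016,0,0],[-0.04,-0.016,0,0],[-0.04,-0.016,0,0],[-0.04,-0.016,0,0],[-0.04,-0.016,0,0]],
  ],
)

```text
time: 0.72
ee_pos: [0.4716, -0.1949, 0.2314]
tcp_rot: [180.0, 0.0, 90.0]
wrist_force: [0.8, -0.7, -0.3]
opening: 0.0856
grasp_force: 0.0
```

```bash
cat > shot.py <<'E'
import sys,pickle; from h import *
bot.camera("wrist"); bot.camera("wrist")
c=bot.camera("wrist"); pickle.dump(c,open(f"pics/{sys.argv[1]}.pkl","wb")); cv2.imwrite(f"pics/{sys.argv[1]}.png",c["img"])
o=bot.get_obs(); print(o["time"],o["ee_pos"],o["tcp_rot"])
E
python3 shot.py w1
```

```text
0.8667 [ 0.47147835 -0.19587785  0.23134247] [1.79998266e+02 1.21445949e-02 8.97272906e+01]
```

Emit:
play_rows(
  steps=[
    [[-0.04,0,0,0],[-0.04,0,0,0],[-0.04,0,0,0],[-0.04,0,0,0],[-0.04,0,0,0]],
  ],
)

```text
time: 1.28
ee_pos: [0.4732, -0.3943, 0.2312]
tcp_rot: [180.0, -0.0, 90.1]
wrist_force: [1.2, 0.8, 0.6]
opening: 0.0854
grasp_force: 0.0
```

```bash
python3 shot.py w2; python3 -c "
import cv2,numpy as np
a=cv2.imread('pics/w1.png')[:300];b=cv2.imread('pics/w2.png')[:300];cv2.imwrite('pics/w12.png',np.vstack([a,b]))"
```

```text
1.4333 [ 0.47282305 -0.39481866  0.22949475] [-1.79896136e+02 -9.01614964e-02  8.98875555e+01]
```

View pics/w12.png

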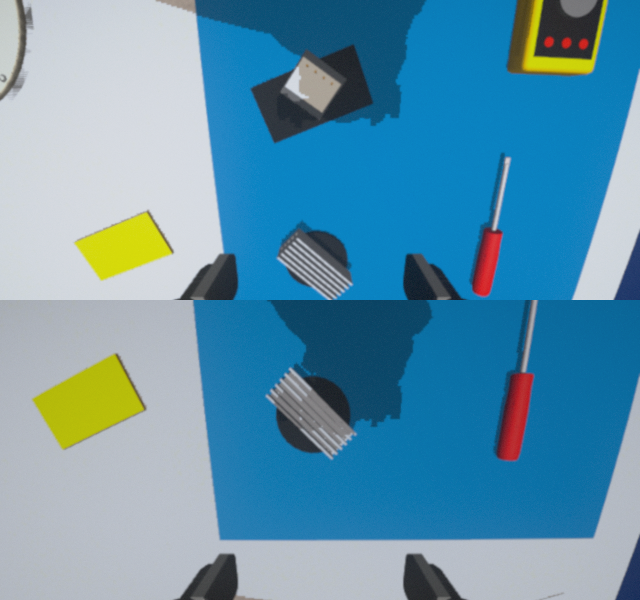

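The top half shows the transformer at about (313,85) on the long pad, whose corners are (251,88), (352,45), (372,103) and (275,142). The bottom half shows the heat sink at (311,413-300) on the round pad, centred near (314,113). Now the masks.

```bash
cat > seg.py <<'E'
from h import *
import pickle
np.set_printoptions(precision=4,suppress=True)
def masks(c,roi):
    x0,y0,x1,y1=roi; im=c["img"].astype(int)
    b,g,r=im[...,0],im[...,1],im[...,2]
    win=np.zeros(b.shape,bool); win[y0:y1,x0:x1]=1
    obj=win&((b-r)<40)&~((b>1.7*r+5)&(b>25))
    black=obj&(im.max(2)<60)
    part=obj&(im.max(2)>=75)
    return [cv2.morphologyEx(m.astype(np.uint8),cv2.MORPH_OPEN,np.ones((3,3))) for m in(obj,black,part)]
def rect(c,m,z):
    n,l,s,_=cv2.connectedComponentsWithStats(m)
    ys,xs=np.nonzero(l==1+s[1:,4].argmax()); p=ray(c,np.c_[xs,ys],z)[:,:2]
    h=cv2.convexHull((p*1000).astype(np.float32))
    r=cv2.minAreaRect(h); e=cv2.minEnclosingCircle(h)
    return np.round(r[0],1),np.round(r[1],1),round(r[2],1),'circ',np.round(e[0],1),round(e[1],1)
E
cat > a.py <<'E'
from seg import *
w0=dict(img=cv2.imread("pics/wrist0.png"),vfov=68.73194425,cx=320.1654374,cy=198.14499,D=[-0.04693926,0,0,0,0],xyz=[0.55124968,0.07999528,0.37345865],attitude=[161.593518,.080851951,.0320296])
w1=pickle.load(open("pics/w1.pkl","rb")); w2=pickle.load(open("pics/w2.pkl","rb"))
out=[]
for n,c,roi,zt in(("tor",w0,(255,20,365,130),.039),("trf",w1,(240,35,380,150),.061),("hs",w2,(255,55,365,170),.039)):
    o,b,p=masks(c,roi); print(n,c["xyz"]);print(' obj@9',rect(c,o,.009));print(' blk@9',rect(c,b,.009));print(' part@top',rect(c,p,zt))
    x0,y0,x1,y1=roi; out.append(cv2.resize(np.hstack([c["img"][y0:y1,x0:x1]]+[cv2.cvtColor(m[y0:y1,x0:x1]*255,cv2.COLOR_GRAY2BGR) for m in(o,b,p)]),(780,195)))
cv2.imwrite("pics/m.png",np.vstack(out))
E
python3 a.py
```

```text
tor [0.55124968, 0.07999528, 0.37345865]
 obj@9 (array([538.8, 107.7]), array([77.9, 77.9]), 28.6, 'circ', array([538.9, 107.7]), 52.9)
 blk@9 (array([547.3,  91.7]), array([77.1, 41.2]), 27.4, 'circ', array([547.4,  92.7]), 42.0)
 part@top (array([539.4, 111.2]), array([57.6, 58.5]), 89.9, 'circ', array([539.1, 110.4]), 30.0)
trf [ 0.4723 -0.1177  0.3741]
 obj@9 (array([ 459.7, -104.7]), array([127.2,  81.4]), 20.9, 'circ', array([ 462.2, -110.7]), 71.0)
 blk@9 (array([492.4, -99.5]), array([62.3, 67.5]), 21.2, 'circ', array([493.1, -98.8]), 44.1)
 part@top (array([ 463.2, -103.2]), array([45.7, 49. ]), 55.3, 'circ', array([ 462.3, -103.9]), 31.2)
hs [ 0.4745 -0.3172  0.3717]
 obj@9 (array([ 463.3, -331.9]), array([ 86.3, 106.1]), 46.9, 'circ', array([ 463. , -331.6]), 56.0)
 blk@9 (array([ 487.1, -309.2]), array([20.9, 68. ]), 45.0, 'circ', array([ 482.2, -314.1]), 34.0)
 part@top (array([ 463.7, -331. ]), array([42.2, 97.3]), 45.1, 'circ', array([ 464. , -330.4]), 51.3)
```

View pics/m.png

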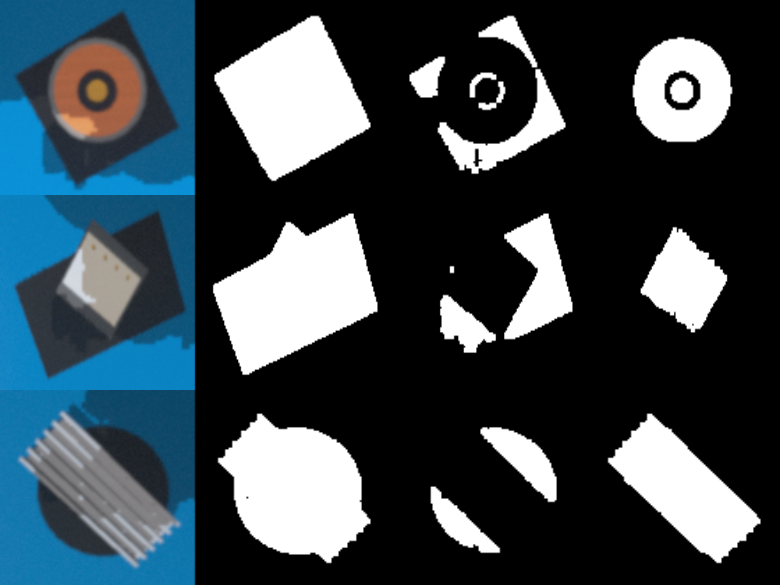

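Masks are consistent with the sizes given. The toroid is at (0.539, 0.111), so I fetch it first.

Emit:
play_rows(
  steps=[
    [[0.034,0.0045,0,0],[0.034,0.0045,0,0],[0.034,0.0045,0,0],[0.034,0.0045,0,0],[0.034,0.0045,0,0]],
  ],
  gripper=0.085,
  squeeze=40,
)

```text
time: 1.85
ee_pos: [0.4952, -0.2201, 0.2316]
tcp_rot: [180.0, -0.0, 90.1]
wrist_force: [-0.0, 0.6, 0.7]
opening: 0.0851
grasp_force: 0.0
```

Emit:
play_rows(
  steps=[
    [[0.034,0.0045,0,0],[0.034,0.0045,0,0],[0.034,0.0045,0,0],[0.034,0.0045,0,0],[0.034,0.0045,0,0]],
  ],
)

```text
time: 2.27
ee_pos: [0.5172, -0.05, 0.2318]
tcp_rot: [180.0, -0.0, 90.1]
wrist_force: [-0.2, -0.3, 0.2]
opening: 0.0852
grasp_force: 0.0
```

Emit:
play_rows(
  steps=[
    [[0.034,0.0045,0.02,0],[0.034,0.0045,0.02,0],[0.034,0.0045,0.02,0],[0.034,0.0045,0.02,0],[0.03,0.0035,0.02,0]],
  ],
)

```text
time: 2.68
ee_pos: [0.5382, 0.1164, 0.1308]
tcp_rot: [180.0, -0.0, 90.1]
wrist_force: [1.0, -0.6, 0.1]
opening: 0.085
grasp_force: 0.0
```

Emit:
play_rows(
  steps=[
    [[0,0,0.01,0],[0,0,0.01,0],[0,0,0.01,0],[0,0,0.01,0],[0,0,0,0]],
  ],
)

```text
time: 3.1
ee_pos: [0.5383, 0.1118, 0.0896]
tcp_rot: [-179.9, 0.0, 89.9]
wrist_force: [-1.0, -0.1, -0.5]
opening: 0.0849
grasp_force: 0.0
```

Emit:
play_rows(
  steps=[
    [[0,0,0.02,0],[0,0,0.02,0],[0,0,0.02,0],[0,0,0.015,0],[0,0,0.007,0]],
  ],
)

```text
time: 3.52
ee_pos: [0.5385, 0.1115, 0.0078]
tcp_rot: [-179.9, 0.0, 89.9]
wrist_force: [-0.1, -0.9, -0.3]
opening: 0.0852
grasp_force: 0.0
```

Emit:
play_rows(
  steps=[
    [[0,0,0,0],[0,0,0,0],[0,0,0,0],[0,0,0,0],[0,0,0,0]],
  ],
  gripper=0.04,
)

```text
time: 3.93
ee_pos: [0.54, 0.1125, 0.0108]
tcp_rot: [179.9, -0.0, 90.0]
wrist_force: [0.1, -3.2, 5.9]
opening: 0.0587
grasp_force: 44.2
```

Emit:
play_rows(
  steps=[
    [[0,0,0,0],[0,0,0,0],[0,0,0,0],[0,0,0,0],[0,0,0,0]],
  ],
)

```text
time: 4.35
ee_pos: [0.54, 0.1125, 0.0107]
tcp_rot: [179.9, -0.0, 90.0]
wrist_force: [-0.5, -1.8, 6.5]
opening: 0.0587
grasp_force: 44.3
```

Emit:
play_rows(
  steps=[
    [[0,0,-0.01,0],[0,0,-0.02,0],[0,0,-0.02,0],[0,0,-0.02,0],[0,0,-0.01,0]],
  ],
)

```text
time: 4.77
ee_pos: [0.5399, 0.1128, 0.0923]
tcp_rot: [179.8, -0.0, 90.0]
wrist_force: [0.5, 0.9, -2.1]
opening: 0.0587
grasp_force: 43.9
```

Emit:
play_rows(
  steps=[
    [[0.02,-0.007,0,0],[0.03,-0.011,0,0],[0.035,-0.013,0,0],[0.035,-0.013,0,0],[0.033,-0.01,0,0]],
  ],
)

```text
time: 5.18
ee_pos: [0.4839, 0.267, 0.0893]
tcp_rot: [-180.0, -0.0, 90.0]
wrist_force: [1.8, 0.5, -2.2]
opening: 0.0594
grasp_force: 43.9
```

Emit:
play_rows(
  steps=[
    [[0.02,-0.008,0,0],[0,0,0,0],[0,0,0,0],[0,0,0,0],[0,0,0,0]],
  ],
)

```text
time: 5.6
ee_pos: [0.4773, 0.2848, 0.0892]
tcp_rot: [-180.0, 0.0, 90.0]
wrist_force: [0.2, -0.4, -2.3]
opening: 0.0583
grasp_force: 43.8
```

```bash
python3 - <<'E'
from h import *
o=bot.get_obs(); print(o["time"],o["ee_pos"],o["tcp_rot"],o["wrist_force"])
s=bot.camera("side"); c=bot.camera("scene"); cv2.imwrite("pics/sc.png",np.vstack([cv2.resize(s["img"][100:260,240:480],(720,300)),cv2.resize(c["img"][60:260,300:540],(720,300))]))
E
```

```text
5.6 [0.47732958 0.28484059 0.08921293] [-1.79987738e+02  1.60200113e-02  8.99521958e+01] [ 0.15763032 -0.43890886 -2.30925439]
```

View pics/sc.png

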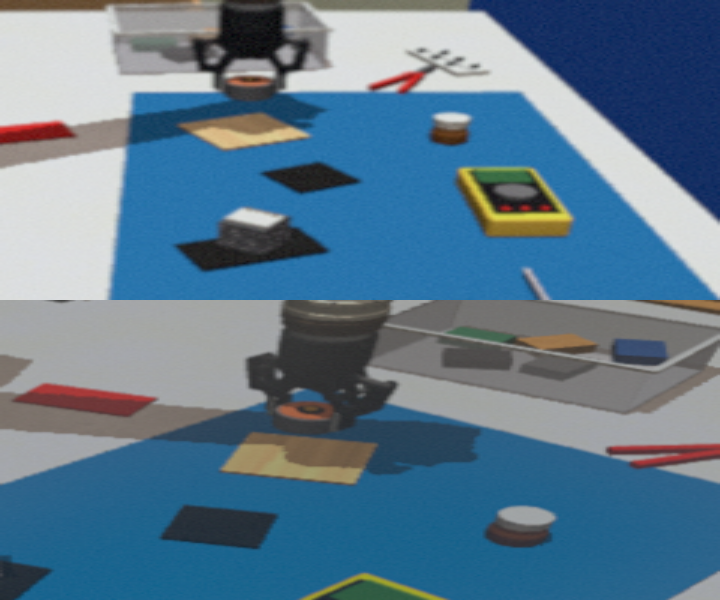

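The toroid is held upright above the board, with the side view showing it at about (250,85). I set it down there.

Emit:
play_rows(
  steps=[
    [[0,0,0.02,0],[0,0,0.02,0],[0,0,0.02,0],[0,0,0.012,0],[0,0,0.005,0]],
  ],
)

```text
time: 6.12
ee_pos: [0.4764, 0.2843, 0.0106]
tcp_rot: [-179.9, 0.1, 89.9]
wrist_force: [-17.6, -11.9, 39.4]
opening: 0.0584
grasp_force: 48.4
```

Emit:
play_rows(
  steps=[
    [[0,0,0.001,0],[0,0,0,0],[0,0,0,0],[0,0,0,0],[0,0,0,0]],
  ],
)

```text
time: 6.53
ee_pos: [0.4774, 0.2857, 0.0118]
tcp_rot: [180.0, -0.0, 90.0]
wrist_force: [0.2, 0.1, -2.8]
opening: 0.059
grasp_force: 43.8
```

Emit:
play_rows(
  steps=[
    [[0,0,0,0],[0,0,0,0],[0,0,0,0],[0,0,0,0],[0,0,0,0]],
  ],
  gripper=0.085,
)

```text
time: 6.95
ee_pos: [0.4772, 0.2856, 0.0114]
tcp_rot: [180.0, -0.0, 90.0]
wrist_force: [0.1, 0.4, 0.3]
opening: 0.0848
grasp_force: 0.0
```

Emit:
play_rows(
  steps=[
    [[0,0,-0.02,0],[0,0,-0.03,0],[0,0,-0.04,0],[0,0,-0.04,0],[0,0,-0.04,0]],
  ],
)

```text
time: 7.37
ee_pos: [0.4767, 0.2853, 0.1831]
tcp_rot: [-180.0, 0.0, 90.0]
wrist_force: [1.1, -0.3, 0.3]
opening: 0.0851
grasp_force: 0.0
```

Emit:
play_rows(
  steps=[
    [[-0.03,0.003,-0.01,0],[-0.03,0.002,-0.01,0],[-0.03,0.002,-0.01,0],[-0.03,0.002,-0.01,0],[-0.03,0.002,-0.01,0]],
  ],
)

```text
time: 7.78
ee_pos: [0.488, 0.1343, 0.232]
tcp_rot: [180.0, -0.0, 90.0]
wrist_force: [0.4, -0.3, 0.2]
opening: 0.085
grasp_force: 0.0
```

Emit:
play_rows(
  steps=[
    [[-0.04,0.003,0,0],[-0.04,0.002,0,0],[-0.04,0.002,0,0],[-0.025,0.002,0,0],[-0.01,0.002,0,0]],
  ],
)

```text
time: 8.2
ee_pos: [0.499, -0.0225, 0.2315]
tcp_rot: [180.0, 0.0, 89.8]
wrist_force: [-0.3, 0.8, 0.5]
opening: 0.085
grasp_force: 0.0
```

```bash
python3 shot.py w3; python3 - <<'E'
from seg import *
c=pickle.load(open("pics/w3.pkl","rb")); w1=pickle.load(open("pics/w1.pkl","rb"))
print(c["xyz"],c["attitude"])
o,b,p=masks(c,(250,0,480,140)); print('sq',rect(c,o,.009))
# transformer top edges: bright bobbin in both views
for n,cc,roi in(("w1",w1,(240,35,380,150)),("w3",c,(200,160,420,290))):
    o,b,p=masks(cc,roi); print(n,'part',rect(cc,p,.061),rect(cc,p,.053))
cv2.imwrite("pics/c3.png",np.vstack([c["img"][:280,200:440],cv2.resize(w1["img"][35:150,240:380],(240,197))]).repeat(1,0)); 
im=np.hstack([cv2.resize(c["img"][150:280,220:360],(420,390),interpolation=cv2.INTER_CUBIC),cv2.resize(w1["img"][35:150,240:365],(375,390),interpolation=cv2.INTER_CUBIC)]); cv2.imwrite("pics/c3.png",im)
E
```

```text
8.35 [ 0.49918877 -0.01956131  0.23122577] [-1.79992150e+02 -2.02986594e-02  8.99105399e+01]
[0.5008 0.0592 0.3741] [161.5946   0.0075  -0.1289]
sq (array([538.6, 107.5]), array([77.6, 77.7]), 28.6, 'circ', array([538.4, 107.8]), 53.1)
w1 part (array([ 463.2, -103.2]), array([45.7, 49. ]), 55.3, 'circ', array([ 462.3, -103.9]), 31.2) (array([ 463. , -102.8]), array([46.9, 50.2]), 55.3, 'circ', array([ 462. , -103.5]), 32.0)
w3 part (array([467.7, -91.7]), array([64.4, 56.1]), 54.5, 'circ', array([467. , -90.8]), 37.9) (array([466.8, -95.5]), array([66. , 57.5]), 54.5, 'circ', array([466.2, -94.6]), 38.9)
```

View pics/c3.png

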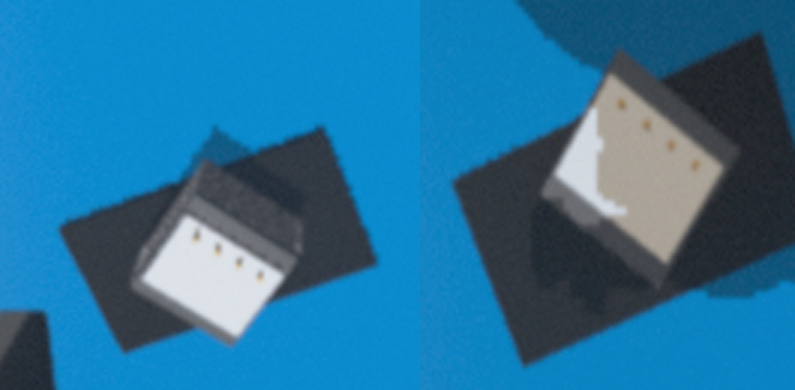

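Left: w3 crop with the transformer on the long pad. Right: w1 crop, with the lamination top corners at (618,52), (740,150), (660,290) and (542,195). I cast these at z = 0.053.

```bash
python3 - <<'E'
from seg import *
c=pickle.load(open("pics/w3.pkl","rb")); w1=pickle.load(open("pics/w1.pkl","rb"))
for cc,q in((w1,[[240+(x-420)/3,35+y/3.391] for x,y in((618,52),(740,150),(660,290),(542,195))]),(c,[[220+x/3,150+y/3] for x,y in((180,207),(300,262),(232,346),(132,285))])):
    p=ray(cc,q,.053)[:,:2]*1000; d=np.roll(p,-1,0)-p
    print(p.mean(0),np.hypot(*d.T),np.degrees(np.arctan2(d[:,1],d[:,0])))
# long pad lower corners from both
for cc,q in((w1,[[251,88],[352,45],[372,103],[275,142]]),(c,[[220+x/3,150+y/3] for x,y in((61,228),(323,127),(377,263),(125,352))])):
    p=ray(cc,q,.009)[:,:2]*1000; d=np.roll(p,-1,0)-p
    print(p.mean(0),np.hypot(*d.T),np.degrees(np.arctan2(d[:,1],d[:,0])))
E
```

```text
[ 465.1726 -103.0215] [49.5698 49.6509 49.8307 48.3716] [ -33.695  -123.7654  144.8328   55.9431]
[ 464.0112 -103.9337] [53.1704 48.2328 49.2151 40.4639] [ -26.9355 -126.3333  144.5779   58.2706]
[ 462.2629 -111.3613] [126.3484  68.2934 126.706   68.4477] [  21.1047  -68.0907 -158.8236  111.6082]
[ 463.3707 -110.6936] [128.0736  70.197  128.1344  69.2485] [  21.9111  -68.9434 -158.5135  110.9975]
```

Emit:
play_rows(
  steps=[
    [[-0.017,-0.007,0.02,0],[-0.017,-0.007,0.02,0],[-0.017,-0.007,0.02,0],[-0.017,-0.007,0.02,0],[-0.016,-0.006,0.01,0]],
  ],
)

```text
time: 8.77
ee_pos: [0.4641, -0.1023, 0.1389]
tcp_rot: [-179.9, -0.0, 90.1]
wrist_force: [-0.2, 0.4, -0.5]
opening: 0.0848
grasp_force: 0.0
```

Emit:
play_rows(
  steps=[
    [[0,0,0.01,0.12],[0,0,0.01,0.12],[0,0,0.01,0.12],[0,0,0,0.12],[0,0,0,0.12]],
  ],
)

```text
time: 9.18
ee_pos: [0.465, -0.1017, 0.1106]
tcp_rot: [-179.9, 0.0, 55.4]
wrist_force: [0.3, 0.0, 1.0]
opening: 0.0851
grasp_force: 0.0
```

Emit:
play_rows(
  steps=[
    [[0,0,0,0],[0,0,0,0],[0,0,0,0],[0,0,0,0],[0,0,0,0]],
  ],
)

```text
time: 9.6
ee_pos: [0.4652, -0.1032, 0.1114]
tcp_rot: [180.0, -0.0, 55.7]
wrist_force: [-0.6, 0.1, -0.5]
opening: 0.085
grasp_force: 0.0
```

```bash
python3 - <<'E'
from h import *
o=bot.get_obs(); print(o["time"],o["ee_pos"],o["tcp_rot"],o["q"])
M=R.from_euler('xyz',o["tcp_rot"],degrees=True).as_matrix()
print(np.degrees(np.arctan2(M[1,1],M[0,1])), M.T@(np.array([.465,-.1033,.02])-o["ee_pos"]))
E
```

```text
9.6 [ 0.46523731 -0.10319503  0.11138613] [ 1.79990359e+02 -4.37986138e-03  5.57466297e+01] [-1.25066830e+01 -5.77216383e+00 -1.38637840e+01  8.18978027e+01
  4.96301349e-04  1.11746688e+02]
-34.25337108489279 [-0.00022732 -0.00015245  0.09138609]
```

Emit:
play_rows(
  steps=[
    [[0,0,0.02,0],[0,0,0.02,0],[0,0,0.02,0],[0,0,0.018,0],[0,0,0.013,0]],
  ],
)

```text
time: 10.02
ee_pos: [0.4645, -0.1033, 0.0186]
tcp_rot: [-179.9, 0.0, 55.7]
wrist_force: [-0.8, -0.1, -0.9]
opening: 0.0849
grasp_force: 0.0
```

Emit:
play_rows(
  steps=[
    [[0,0,0,0],[0,0,0,0],[0,0,0,0],[0,0,0,0],[0,0,0,0]],
  ],
  gripper=0.03,
)

```text
time: 10.43
ee_pos: [0.4658, -0.1036, 0.0215]
tcp_rot: [179.9, -0.0, 55.6]
wrist_force: [-1.5, 0.5, 4.7]
opening: 0.0492
grasp_force: 44.1
```

Emit:
play_rows(
  steps=[
    [[0,0,0,0],[0,0,0,0],[0,0,0,0],[0,0,0,0],[0,0,0,0]],
  ],
)

```text
time: 10.85
ee_pos: [0.4658, -0.1036, 0.0215]
tcp_rot: [179.9, -0.0, 55.6]
wrist_force: [-0.9, -0.4, 6.2]
opening: 0.0495
grasp_force: 44.3
```

Emit:
play_rows(
  steps=[
    [[0,0,-0.01,0],[0,0,-0.02,0],[0,0,-0.03,0],[0,0,-0.02,0],[0,0,0,0]],
  ],
)

```text
time: 11.27
ee_pos: [0.467, -0.1039, 0.1051]
tcp_rot: [179.7, -0.1, 55.6]
wrist_force: [0.5, -0.6, -2.8]
opening: 0.0496
grasp_force: 43.3
```

Emit:
play_rows(
  steps=[
    [[0,0,0,0.094],[0,0,0,0.094],[0,0,0,0.094],[0,0,0,0.094],[0,0,0,0.094]],
  ],
)

```text
time: 11.68
ee_pos: [0.4647, -0.1034, 0.0993]
tcp_rot: [-180.0, 0.1, 28.4]
wrist_force: [0.1, -0.5, -2.8]
opening: 0.0493
grasp_force: 43.2
```

```bash
cat > go.py <<'E'
import sys; from h import *
t=[float(v) for v in sys.argv[1:4]]; th=float(sys.argv[4])
o=bot.get_obs(); M=R.from_euler('xyz',o["tcp_rot"],degrees=True).as_matrix()
a=np.degrees(np.arctan2(M[1,1],M[0,1]))
print(o["time"],o["ee_pos"].round(4),'theta',a.round(2),'turn rad',np.radians(a-th).round(3),'shift',(M.T@(np.array(t)-o["ee_pos"])).round(4),'q6',o["q"][5].round(1),o["wrist_force"].round(1))
E
python3 go.py .5385 .1076 .09 -61.4
```

```text
11.6833 [ 0.4647 -0.1034  0.0993] theta -61.57 turn rad -0.003 shift [ 0.1654 -0.1504  0.0093] q6 139.0 [ 0.1 -0.5 -2.8]
```

Emit:
play_rows(
  steps=[
    [[0.01,-0.009,0,0],[0.018,-0.016,0,0],[0.022,-0.02,0,0],[0.022,-0.02,0,0],[0.022,-0.02,0,0]],
  ],
)

```text
time: 12.1
ee_pos: [0.5066, 0.0174, 0.0994]
tcp_rot: [-180.0, 0.1, 28.7]
wrist_force: [-0.2, -0.3, -3.9]
opening: 0.0493
grasp_force: 43.2
```

Emit:
play_rows(
  steps=[
    [[0.022,-0.02,0,0],[0.022,-0.02,0,0],[0.017,-0.016,0,0],[0.01,-0.009,0,0],[0,0,0,0]],
  ],
)

```text
time: 12.52
ee_pos: [0.538, 0.1095, 0.0991]
tcp_rot: [-180.0, 0.1, 28.8]
wrist_force: [-0.7, -0.9, -3.7]
opening: 0.0494
grasp_force: 43.1
```

Emit:
play_rows(
  steps=[
    [[0,0,0.01,0],[0,0,0.01,0],[0,0,0.01,0],[0,0,0,0],[0,0,0,0]],
  ],
)

```text
time: 12.93
ee_pos: [0.537, 0.1065, 0.0691]
tcp_rot: [-180.0, 0.1, 28.6]
wrist_force: [-1.0, 0.3, -3.5]
opening: 0.0493
grasp_force: 43.0
```

```bash
python3 go.py .5385 .1076 .022 -61.4
```

```text
12.9333 [0.537  0.1065 0.0691] theta -61.37 turn rad 0.001 shift [ 0.0019 -0.0003  0.0471] q6 162.6 [-1.   0.3 -3.5]
```

Emit:
play_rows(
  steps=[
    [[0.002,0,0.012,0],[0,0,0.012,0],[0,0,0.01,0],[0,0,0.006,0],[0,0,0.003,0]],
  ],
)

```text
time: 13.35
ee_pos: [0.5388, 0.1082, 0.0255]
tcp_rot: [-180.0, 0.1, 28.7]
wrist_force: [-0.3, 0.1, -3.3]
opening: 0.0491
grasp_force: 43.2
```

Emit:
play_rows(
  steps=[
    [[0,0,0.001,0],[0,0,0.001,0],[0,0,0.001,0],[0,0,0,0],[0,0,0,0]],
  ],
)

```text
time: 13.77
ee_pos: [0.5398, 0.1084, 0.0247]
tcp_rot: [180.0, -0.0, 28.7]
wrist_force: [-0.2, -0.5, -3.2]
opening: 0.0494
grasp_force: 43.2
```

```bash
python3 go.py .5385 .1076 .022 -61.4
```

```text
13.7667 [0.5398 0.1084 0.0247] theta -61.3 turn rad 0.002 shift [-0.0016  0.0001  0.0027] q6 162.7 [-0.2 -0.5 -3.2]
```

Emit:
play_rows(
  steps=[
    [[-0.001,0,0.001,0],[0,0,0.001,0],[0,0,0,0],[0,0,0,0],[0,0,0,0]],
  ],
)

```text
time: 14.18
ee_pos: [0.5387, 0.1078, 0.0223]
tcp_rot: [180.0, -0.0, 28.7]
wrist_force: [-0.1, 0.7, -3.4]
opening: 0.0496
grasp_force: 43.2
```

Emit:
play_rows(
  steps=[
    [[0,0,0.001,0],[0,0,0,0],[0,0,0,0],[0,0,0,0],[0,0,0,0]],
  ],
)

```text
time: 14.6
ee_pos: [0.5389, 0.1079, 0.0215]
tcp_rot: [180.0, -0.0, 28.7]
wrist_force: [0.5, 0.5, 0.1]
opening: 0.0494
grasp_force: 43.5
```

Contact made (force now about zero). I release, lift, and go back to look.

Emit:
play_rows(
  steps=[
    [[0,0,0,0],[0,0,0,0],[0,0,0,0],[0,0,0,0],[0,0,0,0]],
  ],
  gripper=0.085,
)

```text
time: 15.02
ee_pos: [0.5388, 0.1079, 0.0213]
tcp_rot: [180.0, -0.0, 28.7]
wrist_force: [-0.2, 0.1, 0.8]
opening: 0.0848
grasp_force: 0.0
```

Emit:
play_rows(
  steps=[
    [[0,0,-0.02,0],[0,0,-0.03,0],[0,0,-0.04,0],[0,0,-0.04,0],[0,0,-0.04,0]],
  ],
)

```text
time: 15.43
ee_pos: [0.5383, 0.1077, 0.1931]
tcp_rot: [-180.0, 0.0, 28.7]
wrist_force: [1.6, -0.3, -0.3]
opening: 0.0848
grasp_force: 0.0
```

Emit:
play_rows(
  steps=[
    [[0,0,-0.01,-0.12],[0,0,-0.01,-0.12],[0,0,-0.01,-0.12],[0,0,-0.01,-0.12],[0,0,0,-0.12]],
  ],
)

```text
time: 15.85
ee_pos: [0.5392, 0.108, 0.2334]
tcp_rot: [179.9, -0.1, 63.4]
wrist_force: [-0.3, 0.6, -0.7]
opening: 0.0852
grasp_force: 0.0
```

Emit:
play_rows(
  steps=[
    [[0,0,0,-0.12],[0,0,0,-0.12],[0,0,0,-0.12],[0,0,0,-0.11],[0,0,0,0]],
  ],
)

```text
time: 16.27
ee_pos: [0.5387, 0.1079, 0.2313]
tcp_rot: [180.0, -0.0, 90.3]
wrist_force: [0.4, -0.6, 0.5]
opening: 0.0851
grasp_force: 0.0
```

Emit:
play_rows(
  steps=[
    [[-0.03,-0.01,0,0],[-0.04,-0.01,0,0],[-0.04,-0.01,0,0],[-0.02,-0.01,0,0],[0,0,0,0]],
  ],
)

```text
time: 16.68
ee_pos: [0.4973, -0.0254, 0.2318]
tcp_rot: [180.0, 0.1, 89.6]
wrist_force: [-0.8, 0.8, 0.6]
opening: 0.0846
grasp_force: 0.0
```

```bash
python3 go.py .464 -.332 .23 45.1; python3 shot.py w4; python3 - <<'E'
from seg import *
c=pickle.load(open("pics/w4.pkl","rb")); print(c["xyz"])
cv2.imwrite("pics/w4.png",np.vstack([c["img"][:280],cv2.resize(c["img"][20:160,240:460],(640,320))[:,:]])[:600])
E
```

```text
16.6833 [ 0.4973 -0.0254  0.2318] theta -0.44 turn rad -0.795 shift [-0.3069 -0.031   0.0021] q6 87.5 [-0.8  0.8  0.6]
16.8333 [ 0.4988721  -0.02209994  0.23143517] [ 1.79970113e+02 -1.23839172e-02  8.98261544e+01]
[0.5002 0.0572 0.3744]
```

View pics/w4.png

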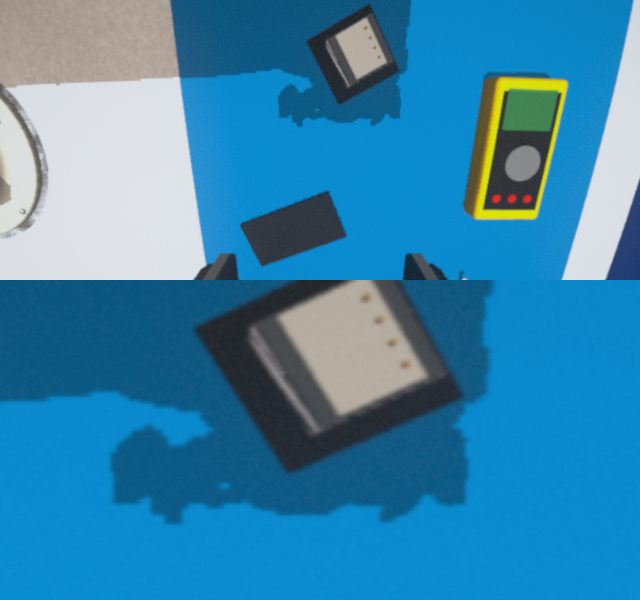

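The transformer stands square on the square pad (about (360,52)), and the long pad is now empty at (293,229). I measure both.

```bash
python3 - <<'E'
from seg import *
c=pickle.load(open("pics/w4.pkl","rb"))
o,b,p=masks(c,(230,170,360,275)); print('long',rect(c,o,.009))
q=[[240+x*.34375,20+(y-280)*.4375] for x,y in((253,327),(345,418),(446,378))]
t=ray(c,q,.053)[:,:2]*1000; print(t,(t[0]+t[2])/2,np.hypot(*(t[1]-t[0])),np.hypot(*(t[2]-t[1])),np.degrees(np.arctan2(*(t[2]-t[1])[::-1])))
E
```

```text
long (array([ 462.3, -110.3]), array([127.1,  67.6]), 21.3, 'circ', array([ 461.8, -110.2]), 70.8)
[[507.3877 115.3128]
 [540.0105  77.8302]
 [574.8208  94.7129]] [541.1043 105.0128] 49.69093024568794 38.688288060387954 25.87291794107121
```

Emit:
play_rows(
  steps=[
    [[-0.02,-0.0025,0,0],[-0.036,-0.004,0,0],[-0.038,-0.004,0,0],[-0.038,-0.0045,0,0],[-0.038,-0.0045,0,0]],
  ],
)

```text
time: 17.25
ee_pos: [0.4796, -0.1926, 0.2312]
tcp_rot: [180.0, -0.0, 90.0]
wrist_force: [0.5, 0.5, -0.0]
opening: 0.0853
grasp_force: 0.0
```

Emit:
play_rows(
  steps=[
    [[-0.038,-0.0045,0,0],[-0.038,-0.0045,0,0],[-0.038,-0.004,0,0],[-0.02,-0.002,0,0],[-0.005,0,0,0]],
  ],
)

```text
time: 17.67
ee_pos: [0.4645, -0.3334, 0.2302]
tcp_rot: [-179.9, -0.0, 89.8]
wrist_force: [0.5, 0.4, -0.3]
opening: 0.0851
grasp_force: 0.0
```

Emit:
play_rows(
  steps=[
    [[0,0,0.02,-0.1],[0,0,0.02,-0.1],[0,0,0.02,-0.1],[0,0,0.02,-0.1],[0,0,0.02,-0.1]],
  ],
)

```text
time: 18.08
ee_pos: [0.4653, -0.3296, 0.1302]
tcp_rot: [180.0, -0.0, 119.0]
wrist_force: [0.1, -0.2, 0.3]
opening: 0.0848
grasp_force: 0.0
```

Emit:
play_rows(
  steps=[
    [[0,0,0.02,-0.1],[0,0,0.01,-0.1],[0,0,0,-0.087],[0,0,0,0],[0,0,0,0]],
  ],
)

```text
time: 18.5
ee_pos: [0.4651, -0.33, 0.1014]
tcp_rot: [180.0, -0.0, 135.0]
wrist_force: [-0.0, -0.2, -0.2]
opening: 0.0851
grasp_force: 0.0
```

```bash
python3 go.py .4638 -.331 .012 45.1
```

```text
18.5 [ 0.4651 -0.33    0.1014] theta 44.99 turn rad -0.002 shift [ 0.0003 -0.0016  0.0894] q6 9.6 [-0.  -0.2 -0.2]
```

Emit:
play_rows(
  steps=[
    [[0,-0.0015,0.02,0],[0,0,0.02,0],[0,0,0.02,0],[0,0,0.018,0],[0,0,0.011,0]],
  ],
)

```text
time: 18.92
ee_pos: [0.4632, -0.3314, 0.0108]
tcp_rot: [-180.0, -0.1, 134.9]
wrist_force: [0.2, -0.1, 0.0]
opening: 0.0852
grasp_force: 0.0
```

Emit:
play_rows(
  steps=[
    [[0,0,0,0],[0,0,0,0],[0,0,0,0],[0,0,0,0],[0,0,0,0]],
  ],
  gripper=0.02,
)

```text
time: 19.33
ee_pos: [0.4641, -0.3328, 0.014]
tcp_rot: [180.0, 0.2, 135.1]
wrist_force: [0.6, 0.0, 6.2]
opening: 0.039
grasp_force: 42.3
```

Emit:
play_rows(
  steps=[
    [[0,0,0,0],[0,0,0,0],[0,0,0,0],[0,0,0,0],[0,0,0,0]],
  ],
)

```text
time: 19.75
ee_pos: [0.4641, -0.3328, 0.014]
tcp_rot: [180.0, 0.2, 135.1]
wrist_force: [0.3, 0.9, 6.4]
opening: 0.0394
grasp_force: 42.3
```

Emit:
play_rows(
  steps=[
    [[0,0,-0.01,0],[0,0,-0.02,0],[0,0,-0.03,0],[0,0,-0.02,0],[0,0,0,0]],
  ],
)

```text
time: 20.17
ee_pos: [0.4648, -0.3334, 0.0976]
tcp_rot: [179.9, 0.4, 135.1]
wrist_force: [-0.0, -1.2, -1.6]
opening: 0.039
grasp_force: 41.4
```

Emit:
play_rows(
  steps=[
    [[0,0,0,-0.11],[0,0,0,-0.11],[0,0,0,-0.11],[0,0,0,-0.11],[0,0,0,-0.11]],
  ],
)

```text
time: 20.58
ee_pos: [0.4627, -0.3319, 0.0913]
tcp_rot: [180.0, -0.1, 166.9]
wrist_force: [0.1, 0.2, -2.5]
opening: 0.0391
grasp_force: 41.1
```

Emit:
play_rows(
  steps=[
    [[0,0,0,-0.12],[0,0,0,-0.12],[0,0,0,-0.12],[0,0,0,-0.12],[0,0,0,-0.125]],
  ],
)

```text
time: 21.0
ee_pos: [0.4627, -0.3319, 0.0913]
tcp_rot: [179.9, -0.0, -158.4]
wrist_force: [-0.4, -0.3, -2.5]
opening: 0.0391
grasp_force: 41.1
```

```bash
python3 go.py .4623 -.1103 .09 111.3
```

```text
21.0 [ 0.4627 -0.3319  0.0913] theta 111.59 turn rad 0.005 shift [-0.0812  0.2062  0.0015] q6 -57.2 [-0.4 -0.3 -2.5]
```

Emit:
play_rows(
  steps=[
    [[-0.004,0.01,0,0],[-0.008,0.02,0,0],[-0.01,0.026,0,0.005],[-0.01,0.026,0,0],[-0.01,0.026,0,0]],
  ],
)

```text
time: 21.42
ee_pos: [0.4627, -0.2146, 0.0915]
tcp_rot: [179.9, -0.0, -159.3]
wrist_force: [0.2, 0.4, -2.9]
opening: 0.039
grasp_force: 41.3
```

Emit:
play_rows(
  steps=[
    [[-0.01,0.026,0,0],[-0.01,0.026,0,0],[-0.009,0.022,0,0],[-0.006,0.016,0,0],[-0.004,0.008,0,0]],
  ],
)

```text
time: 21.83
ee_pos: [0.464, -0.1085, 0.0919]
tcp_rot: [180.0, -0.0, -159.1]
wrist_force: [0.7, 0.1, -3.0]
opening: 0.0397
grasp_force: 41.3
```

Emit:
play_rows(
  steps=[
    [[0,0,0.01,0],[0,0,0.01,0],[0,0,0.01,0],[0,0,0,0],[0,0,0,0]],
  ],
)

```text
time: 22.25
ee_pos: [0.4639, -0.1115, 0.061]
tcp_rot: [179.9, -0.1, -159.1]
wrist_force: [0.5, -0.2, -2.0]
opening: 0.0394
grasp_force: 41.2
```

```bash
python3 go.py .4623 -.1103 .0145 111.3
```

```text
22.25 [ 0.4639 -0.1115  0.061 ] theta 110.89 turn rad -0.007 shift [0.001  0.0016 0.0465] q6 -34.4 [ 0.5 -0.2 -2. ]
```

Emit:
play_rows(
  steps=[
    [[0.001,0.0015,0.012,-0.007],[0,0,0.012,0],[0,0,0.01,0],[0,0,0.006,0],[0,0,0.002,0]],
  ],
)

```text
time: 22.67
ee_pos: [0.4624, -0.1097, 0.0185]
tcp_rot: [179.9, -0.1, -158.6]
wrist_force: [-0.5, -0.2, -2.5]
opening: 0.0393
grasp_force: 41.3
```

Emit:
play_rows(
  steps=[
    [[0,0,0.001,0],[0,0,0.001,0],[0,0,0,0],[0,0,0,0],[0,0,0,0]],
  ],
)

```text
time: 23.08
ee_pos: [0.4636, -0.1099, 0.0187]
tcp_rot: [-180.0, 0.0, -158.6]
wrist_force: [-0.7, 0.9, -3.3]
opening: 0.0393
grasp_force: 41.3
```

Emit:
play_rows(
  steps=[
    [[0,0,0.001,0],[0,0,0,0],[0,0,0,0],[0,0,0,0],[0,0,0,0]],
  ],
)

```text
time: 23.5
ee_pos: [0.4633, -0.1098, 0.0173]
tcp_rot: [-180.0, 0.0, -158.6]
wrist_force: [0.6, -0.4, -4.1]
opening: 0.0394
grasp_force: 41.3
```

```bash
python3 go.py .4623 -.1103 .0145 111.3
```

```text
23.5 [ 0.4633 -0.1098  0.0173] theta 111.38 turn rad 0.001 shift [ 0.0011 -0.0001  0.0028] q6 -34.7 [ 0.6 -0.4 -4.1]
```

Emit:
play_rows(
  steps=[
    [[0.001,0,0.001,0],[0,0,0.001,0],[0,0,0,0],[0,0,0,0],[0,0,0,0]],
  ],
)

```text
time: 23.92
ee_pos: [0.4623, -0.1102, 0.0153]
tcp_rot: [180.0, -0.0, -158.6]
wrist_force: [0.3, 0.6, -2.5]
opening: 0.0396
grasp_force: 41.3
```

Emit:
play_rows(
  steps=[
    [[0,0,0.001,0],[0,0,0,0],[0,0,0,0],[0,0,0,0],[0,0,0,0]],
  ],
)

```text
time: 24.33
ee_pos: [0.4623, -0.1102, 0.0143]
tcp_rot: [-180.0, 0.0, -158.6]
wrist_force: [0.8, -0.1, -2.8]
opening: 0.0392
grasp_force: 41.3
```

Emit:
play_rows(
  steps=[
    [[0,0,0.001,0],[0,0,0,0],[0,0,0,0],[0,0,0,0],[0,0,0,0]],
  ],
)

```text
time: 24.75
ee_pos: [0.4625, -0.1102, 0.014]
tcp_rot: [-180.0, 0.0, -158.6]
wrist_force: [-3.6, -0.3, 5.6]
opening: 0.0392
grasp_force: 42.2
```

Emit:
play_rows(
  steps=[
    [[0,0,0,0],[0,0,0,0],[0,0,0,0],[0,0,0,0],[0,0,0,0]],
  ],
  gripper=0.085,
)

```text
time: 25.17
ee_pos: [0.4624, -0.1102, 0.0132]
tcp_rot: [-180.0, 0.0, -158.6]
wrist_force: [0.3, 1.1, -0.2]
opening: 0.0847
grasp_force: 0.0
```

Emit:
play_rows(
  steps=[
    [[0,0,-0.02,0],[0,0,-0.03,0],[0,0,-0.04,0],[0,0,-0.04,0],[0,0,-0.04,0]],
  ],
)

```text
time: 25.58
ee_pos: [0.4619, -0.1101, 0.185]
tcp_rot: [180.0, -0.0, -158.6]
wrist_force: [1.4, 0.9, -0.1]
opening: 0.085
grasp_force: 0.0
```

Emit:
play_rows(
  steps=[
    [[0,0,-0.01,0.12],[0,0,-0.01,0.12],[0,0,-0.01,0.12],[0,0,-0.01,0.12],[0,0,-0.01,0.12]],
  ],
)

```text
time: 26.0
ee_pos: [0.4624, -0.1102, 0.2338]
tcp_rot: [-180.0, 0.0, 166.7]
wrist_force: [-0.3, -0.7, 0.4]
opening: 0.0849
grasp_force: 0.0
```

Emit:
play_rows(
  steps=[
    [[0,0,0,0.12],[0,0,0,0.12],[0,0,0,0.12],[0,0,0,0.12],[0,0,0,0.12]],
  ],
)

```text
time: 26.42
ee_pos: [0.4624, -0.1102, 0.2332]
tcp_rot: [-180.0, 0.0, 132.3]
wrist_force: [0.2, 0.2, -0.1]
opening: 0.0851
grasp_force: 0.0
```

Emit:
play_rows(
  steps=[
    [[0,0,0,0.12],[0,0,0,0.12],[0,0,0,0.12],[0,0,0,0.12],[0,0,0,0.12]],
  ],
)

```text
time: 26.83
ee_pos: [0.4624, -0.1102, 0.2332]
tcp_rot: [-180.0, -0.0, 97.9]
wrist_force: [-0.0, 0.5, 0.5]
opening: 0.0849
grasp_force: 0.0
```

```bash
python3 go.py .47 -.27 .23 0
```

```text
26.8333 [ 0.4624 -0.1102  0.2332] theta 7.91 turn rad 0.138 shift [-0.1593 -0.0144  0.0032] q6 68.7 [-0.   0.5  0.5]
```

Emit:
play_rows(
  steps=[
    [[0,0,0,0.07],[0,0,0,0.068],[-0.04,0,0,0],[-0.04,0,0,0],[-0.04,0,0,0]],
  ],
)

```text
time: 27.25
ee_pos: [0.4631, -0.2312, 0.2335]
tcp_rot: [180.0, 0.0, 90.5]
wrist_force: [0.8, -0.4, -0.6]
opening: 0.0848
grasp_force: 0.0
```

Emit:
play_rows(
  steps=[
    [[-0.03,0,0,0],[-0.01,0,0,0],[0,0,0,0],[0,0,0,0],[0,0,0,0]],
  ],
)

```text
time: 27.67
ee_pos: [0.4633, -0.2692, 0.2334]
tcp_rot: [-180.0, -0.0, 90.4]
wrist_force: [-0.0, -0.4, 0.0]
opening: 0.085
grasp_force: 0.0
```

```bash
python3 shot.py w5; python3 - <<'E'
from seg import *
c=pickle.load(open("pics/w5.pkl","rb")); print(c["xyz"])
o,b,p=masks(c,(240,150,400,275)); print('round',rect(c,o,.009))
o,b,p=masks(c,(220,10,400,140)); print('long',rect(c,o,.009),'hs',rect(c,p,.039))
cv2.imwrite("pics/w5.png",c["img"][:290])
E
```

```text
27.8167 [ 0.46351238 -0.26904646  0.23362015] [1.79975834e+02 8.87068406e-03 9.04355886e+01]
[ 0.4641 -0.189   0.3764]
round (array([ 464.5, -331.7]), array([85.1, 85.1]), 0.5, 'circ', array([ 464.8, -332.1]), 43.4)
long (array([ 462.3, -111.6]), array([127.5,  68.4]), 21.2, 'circ', array([ 462.6, -112.5]), 70.6) hs (array([ 462.5, -116.9]), array([101.9,  38.1]), 21.8, 'circ', array([ 462.2, -115.8]), 53.0)
```

View pics/w5.png

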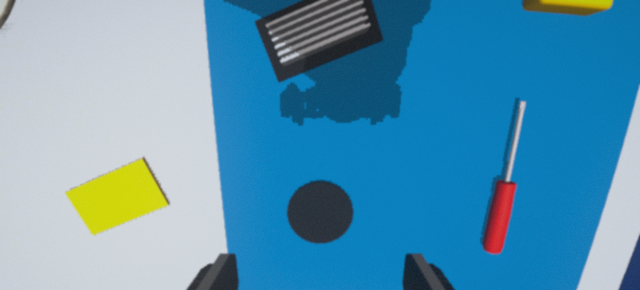

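The round pad is empty at (320,211), centred at about (0.4646, -0.332). The heat sink sits on the long pad but is cut off by the top of the frame, so I check it on the way.

Emit:
play_rows(
  steps=[
    [[0.03,0,0,0],[0.04,0,0,0],[0.02,0,0,0],[0,0,0,0],[0,0,0,0]],
  ],
)

```text
time: 28.23
ee_pos: [0.4629, -0.1786, 0.2338]
tcp_rot: [179.9, 0.0, 90.5]
wrist_force: [-0.9, -0.3, -0.8]
opening: 0.0855
grasp_force: 0.0
```

```bash
python3 shot.py w6; python3 - <<'E'
from seg import *
c=pickle.load(open("pics/w6.pkl","rb")); print(c["xyz"])
o,b,p=masks(c,(220,30,420,230)); print('long',rect(c,o,.009),'hs',rect(c,p,.039))
cv2.imwrite("pics/w6c.png",cv2.resize(c["img"][30:210,220:420],(600,540)))
E
```

```text
28.3833 [ 0.46281891 -0.18042821  0.23334179] [1.79989300e+02 1.37874799e-02 9.03506727e+01]
[ 0.4635 -0.1     0.3763]
long (array([ 462.1, -111. ]), array([127.6,  67.7]), 21.0, 'circ', array([ 462.6, -111. ]), 70.6) hs (array([ 460.7, -113. ]), array([102.5,  42.8]), 21.4, 'circ', array([ 460.4, -113.1]), 54.4)
```

Emit:
play_rows(
  steps=[
    [[0.03,0,0,0],[0.04,0,0,0],[0.04,0,0,0],[0.04,0,0,0],[0.04,0,0,0]],
  ],
)

```text
time: 28.8
ee_pos: [0.4615, 0.0106, 0.2332]
tcp_rot: [180.0, 0.0, 90.2]
wrist_force: [1.5, -0.7, 0.1]
opening: 0.085
grasp_force: 0.0
```

Emit:
play_rows(
  steps=[
    [[0.04,0,0,0],[0.04,0,0,0],[0.04,0,0,0],[0.04,0,0,0],[0.02,0,0,0]],
  ],
)

```text
time: 29.22
ee_pos: [0.4605, 0.1928, 0.2329]
tcp_rot: [-180.0, -0.0, 90.4]
wrist_force: [0.3, 0.5, 0.6]
opening: 0.0848
grasp_force: 0.0
```

```bash
python3 shot.py w7; python3 - <<'E'
from seg import *
c=pickle.load(open("pics/w7.pkl","rb")); print(c["xyz"])
a=pickle.load(open("pics/w6.pkl","rb"))
cv2.imwrite("pics/w67.png",np.hstack([cv2.resize(a["img"][30:210,220:420],(390,351)),cv2.resize(c["img"][0:230,190:440],(390,359))[:351]]))
E
```

```text
29.3667 [0.46070171 0.19060894 0.23274195] [-1.79947503e+02  2.80906691e-02  9.04477786e+01]
[0.4614 0.2721 0.3754]
```

View pics/w67.png

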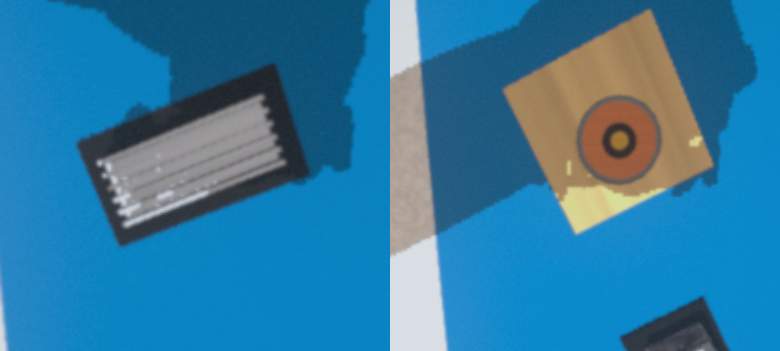

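The left half shows the heat sink centred and lined up on the long pad, within about 2 mm. The right half shows the toroid upright on the board with its bolt at pixel (337,90). I locate it.

```bash
python3 - <<'E'
from seg import *
c=pickle.load(open("pics/w7.pkl","rb"))
print(ray(c,[[336.8,90.3]],.043))
im=c["img"].astype(int); m=((im[...,2]>1.7*im[...,1])&(im[...,2]>50)).astype(np.uint8); m[:50]=0;m[130:]=0;m[:,:290]=0;m[:,390:]=0
print(rect(c,m,.039))
E
python3 go.py .477 .286 .008 0
```

```text
[[0.4787 0.2836 0.043 ]]
(array([464.8, 298.2]), array([ 5.1, 10.1]), 73.1, 'circ', array([464.3, 296.7]), 5.1)
29.3667 [0.4607 0.1906 0.2327] theta 0.45 turn rad 0.008 shift [0.0954 0.0172 0.2247] q6 112.0 [-0.4 -0.7  0.3]
```

Emit:
play_rows(
  steps=[
    [[0.02,0.004,0.02,0],[0.025,0.005,0.03,0],[0.025,0.005,0.03,0],[0.015,0.0025,0.03,0],[0.008,0.001,0.02,0]],
  ],
)

```text
time: 29.78
ee_pos: [0.4775, 0.2825, 0.1]
tcp_rot: [-179.9, 0.1, 90.3]
wrist_force: [-0.2, 0.4, 0.6]
opening: 0.0848
grasp_force: 0.0
```

Emit:
play_rows(
  steps=[
    [[0,0,0.01,0],[0,0,0.005,0],[0,0,0,0],[0,0,0,0],[0,0,0,0]],
  ],
)

```text
time: 30.2
ee_pos: [0.4784, 0.2825, 0.0902]
tcp_rot: [179.9, -0.1, 90.3]
wrist_force: [0.1, 0.4, 0.4]
opening: 0.0849
grasp_force: 0.0
```

```bash
python3 go.py .4785 .2837 .009 0
```

```text
30.2 [0.4784 0.2825 0.0902] theta 0.28 turn rad 0.005 shift [ 0.0011 -0.0001  0.0812] q6 120.3 [0.1 0.4 0.4]
```

Emit:
play_rows(
  steps=[
    [[0.001,0,0.02,0],[0,0,0.02,0],[0,0,0.02,0],[0,0,0.014,0],[0,0,0.007,0]],
  ],
)

```text
time: 30.62
ee_pos: [0.4773, 0.2834, 0.0066]
tcp_rot: [-180.0, 0.0, 90.3]
wrist_force: [0.6, 0.2, -0.4]
opening: 0.0852
grasp_force: 0.0
```

Emit:
play_rows(
  steps=[
    [[0,0,0,0],[0,0,0,0],[0,0,0,0],[0,0,0,0],[0,0,0,0]],
  ],
  gripper=0.04,
)

```text
time: 31.03
ee_pos: [0.4784, 0.2843, 0.009]
tcp_rot: [179.9, -0.1, 90.3]
wrist_force: [0.0, -1.3, 6.4]
opening: 0.059
grasp_force: 44.2
```

Emit:
play_rows(
  steps=[
    [[0,0,0,0],[0,0,0,0],[0,0,0,0],[0,0,0,0],[0,0,0,0]],
  ],
)

```text
time: 31.45
ee_pos: [0.4784, 0.2843, 0.009]
tcp_rot: [179.9, -0.1, 90.3]
wrist_force: [-0.3, -1.1, 6.0]
opening: 0.059
grasp_force: 44.2
```

Emit:
play_rows(
  steps=[
    [[0,0,-0.01,0],[0,0,-0.02,0],[0,0,-0.03,0],[0,0,-0.03,0],[0,0,-0.02,0]],
  ],
)

```text
time: 31.87
ee_pos: [0.4778, 0.2842, 0.1208]
tcp_rot: [179.9, -0.1, 90.3]
wrist_force: [1.0, 0.2, -1.9]
opening: 0.0588
grasp_force: 43.8
```

Emit:
play_rows(
  steps=[
    [[0,0,-0.01,0],[0,0,-0.01,0],[0,0,0,0],[0,0,0,0],[0,0,0,0]],
  ],
)

```text
time: 32.28
ee_pos: [0.4769, 0.2836, 0.1358]
tcp_rot: [-179.9, 0.1, 90.3]
wrist_force: [-0.5, -0.8, -2.2]
opening: 0.0585
grasp_force: 43.9
```

```bash
python3 go.py .4646 -.332 .14 0
```

```text
32.2833 [0.4769 0.2836 0.1358] theta 0.34 turn rad 0.006 shift [-0.6155 -0.016  -0.0035] q6 120.4 [-0.5 -0.8 -2.2]
```

Emit:
play_rows(
  steps=[
    [[-0.015,-0.001,0,0],[-0.025,-0.001,0,0],[-0.034,-0.001,0,0],[-0.035,-0.001,0,0],[-0.035,-0.001,0,0]],
  ],
)

```text
time: 32.7
ee_pos: [0.4723, 0.1381, 0.136]
tcp_rot: [-179.9, 0.0, 90.4]
wrist_force: [1.3, -0.7, -1.1]
opening: 0.0591
grasp_force: 43.8
```

Emit:
play_rows(
  steps=[
    [[-0.035,-0.001,0,0],[-0.035,-0.001,0,0],[-0.035,-0.001,0,0],[-0.035,-0.001,0,0],[-0.035,-0.001,0,0]],
  ],
)

```text
time: 33.12
ee_pos: [0.4682, -0.0371, 0.1363]
tcp_rot: [-179.9, -0.0, 90.3]
wrist_force: [0.8, 0.1, -2.4]
opening: 0.0588
grasp_force: 43.8
```

Emit:
play_rows(
  steps=[
    [[-0.035,-0.001,0,0],[-0.035,-0.001,0,0],[-0.035,-0.001,0,0],[-0.035,-0.001,0,0],[-0.035,-0.001,0,0]],
  ],
)

```text
time: 33.53
ee_pos: [0.4641, -0.212, 0.1362]
tcp_rot: [-179.9, -0.0, 90.3]
wrist_force: [0.8, 0.2, -1.3]
opening: 0.0589
grasp_force: 43.8
```

Emit:
play_rows(
  steps=[
    [[-0.035,-0.001,0,0],[-0.035,0,0,0],[-0.028,0,0,0],[-0.016,0,0,0],[-0.0075,0,0,0]],
  ],
)

```text
time: 33.95
ee_pos: [0.4641, -0.3335, 0.1359]
tcp_rot: [-179.9, -0.1, 90.2]
wrist_force: [0.6, 0.7, -3.1]
opening: 0.0587
grasp_force: 43.8
```

Emit:
play_rows(
  steps=[
    [[0,0,0.02,0],[0,0,0.03,0],[0,0,0.02,0],[0,0,0.01,0],[0,0,0,0]],
  ],
)

```text
time: 34.37
ee_pos: [0.4638, -0.33, 0.0546]
tcp_rot: [-179.8, -0.2, 90.4]
wrist_force: [0.3, -0.5, -2.5]
opening: 0.0588
grasp_force: 43.9
```

```bash
python3 go.py .4646 -.3313 .010 0
```

```text
34.3667 [ 0.4638 -0.33    0.0546] theta 0.39 turn rad 0.007 shift [-0.0014  0.0009  0.0445] q6 54.2 [ 0.3 -0.5 -2.5]
```

Emit:
play_rows(
  steps=[
    [[-0.001,0.001,0.012,0],[0,0,0.012,0],[0,0,0.01,0],[0,0,0.005,0],[0,0,0.002,0]],
  ],
)

```text
time: 34.78
ee_pos: [0.4657, -0.3323, 0.0151]
tcp_rot: [-179.9, -0.1, 90.3]
wrist_force: [-0.2, 0.6, -2.6]
opening: 0.0596
grasp_force: 43.9
```

Emit:
play_rows(
  steps=[
    [[0,0,0.001,0],[0,0,0,0],[0,0,0,0],[0,0,0,0],[0,0,0,0]],
  ],
)

```text
time: 35.2
ee_pos: [0.4664, -0.3328, 0.0157]
tcp_rot: [180.0, 0.0, 90.3]
wrist_force: [1.0, 0.3, -3.0]
opening: 0.0591
grasp_force: 43.9
```

```bash
python3 go.py .4646 -.3313 .010 0
```

```text
35.2 [ 0.4664 -0.3328  0.0157] theta 0.34 turn rad 0.006 shift [ 0.0015 -0.0018  0.0057] q6 54.1 [ 1.   0.3 -3. ]
```

Emit:
play_rows(
  steps=[
    [[0.001,-0.001,0.001,0],[0,0,0.001,0],[0,0,0.001,0],[0,0,0,0],[0,0,0,0]],
  ],
)

```text
time: 35.62
ee_pos: [0.4651, -0.3316, 0.0122]
tcp_rot: [-180.0, -0.0, 90.3]
wrist_force: [-0.2, 0.2, -2.2]
opening: 0.0586
grasp_force: 43.9
```

Emit:
play_rows(
  steps=[
    [[0,0,0.001,0],[0,0,0,0],[0,0,0,0],[0,0,0,0],[0,0,0,0]],
  ],
)

```text
time: 36.03
ee_pos: [0.4652, -0.3317, 0.0113]
tcp_rot: [180.0, 0.0, 90.3]
wrist_force: [-0.0, -0.1, -3.0]
opening: 0.0588
grasp_force: 43.9
```

Emit:
play_rows(
  steps=[
    [[0,0,0.001,0],[0,0,0,0],[0,0,0,0],[0,0,0,0],[0,0,0,0]],
  ],
)

```text
time: 36.45
ee_pos: [0.4652, -0.3317, 0.0103]
tcp_rot: [180.0, 0.0, 90.3]
wrist_force: [0.7, -0.9, -3.4]
opening: 0.0587
grasp_force: 43.9
```

Emit:
play_rows(
  steps=[
    [[0,0,0.001,0],[0,0,0,0],[0,0,0,0],[0,0,0,0],[0,0,0,0]],
  ],
)

```text
time: 36.87
ee_pos: [0.4652, -0.3317, 0.0093]
tcp_rot: [-180.0, 0.0, 90.3]
wrist_force: [0.5, -0.9, -1.7]
opening: 0.0587
grasp_force: 43.9
```

Emit:
play_rows(
  steps=[
    [[0,0,0.0005,0],[0,0,0,0],[0,0,0,0],[0,0,0,0],[0,0,0,0]],
  ],
)

```text
time: 37.28
ee_pos: [0.4652, -0.3317, 0.0091]
tcp_rot: [180.0, 0.0, 90.3]
wrist_force: [-1.0, 0.2, 2.7]
opening: 0.059
grasp_force: 44.1
```

Contact. I release, rise, and back off to view.

Emit:
play_rows(
  steps=[
    [[0,0,0,0],[0,0,0,0],[0,0,0,0],[0,0,0,0],[0,0,0,0]],
  ],
  gripper=0.085,
)

```text
time: 37.7
ee_pos: [0.4652, -0.3317, 0.0088]
tcp_rot: [180.0, 0.0, 90.3]
wrist_force: [0.1, -0.9, -0.9]
opening: 0.0853
grasp_force: 0.0
```

Emit:
play_rows(
  steps=[
    [[0,0,-0.02,0],[0,0,-0.04,0],[0,0,-0.04,0],[0,0,-0.04,0],[0,0,-0.04,0]],
  ],
)

```text
time: 38.12
ee_pos: [0.4648, -0.3315, 0.1907]
tcp_rot: [180.0, 0.0, 90.3]
wrist_force: [0.8, 0.3, -0.3]
opening: 0.085
grasp_force: 0.0
```

Emit:
play_rows(
  steps=[
    [[-0.02,0,-0.02,0],[-0.03,0,-0.02,0],[-0.02,0,0,0],[0,0,0,0],[0,0,0,0]],
  ],
)

```text
time: 38.53
ee_pos: [0.4654, -0.4024, 0.2282]
tcp_rot: [-180.0, -0.0, 90.3]
wrist_force: [-1.3, 0.3, 0.1]
opening: 0.0851
grasp_force: 0.0
```

```bash
python3 shot.py w8; python3 - <<'E'
from seg import *
c=pickle.load(open("pics/w8.pkl","rb")); print(c["xyz"])
o,b,p=masks(c,(240,40,420,220)); print('round',rect(c,o,.009),'tor',rect(c,p,.039))
s=bot.camera("scene")
cv2.imwrite("pics/f.png",np.hstack([c["img"][20:240,220:430],s["img"][150:370,150:450]]))
E
```

```text
38.6833 [ 0.4654781  -0.40083982  0.22831767] [-1.79960522e+02 -4.80271074e-02  9.03699482e+01]
[ 0.4663 -0.3212  0.3711]
round (array([ 465.2, -333.3]), array([85.1, 85.4]), 0.4, 'circ', array([ 464.7, -333.1]), 43.5) tor (array([ 466.4, -332.3]), array([55.9, 58.2]), 0.4, 'circ', array([ 465.7, -331.9]), 29.6)
```

View pics/f.png

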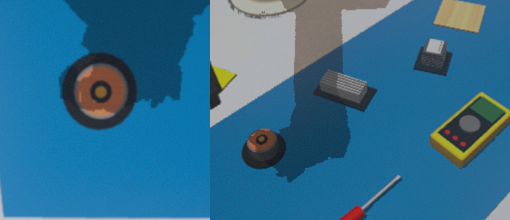

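The left half shows the toroid centred on the round pad, and the scene view shows all three parts on their own pads with the bystanders untouched. One last near check of the transformer.

Emit:
play_rows(
  steps=[
    [[0.02,0.005,0,0],[0.03,0.005,0,0],[0.03,0.005,0,0],[0.03,0.005,0,0],[0.03,0.005,0,0]],
  ],
)

```text
time: 39.15
ee_pos: [0.4895, -0.2594, 0.2287]
tcp_rot: [180.0, -0.0, 90.4]
wrist_force: [0.7, 0.0, -0.4]
opening: 0.0849
grasp_force: 0.0
```

Emit:
play_rows(
  steps=[
    [[0.03,0.005,0,0],[0.03,0.005,0,0],[0.03,0.005,0,0],[0.03,0.005,0,0],[0.03,0.005,0,0]],
  ],
)

```text
time: 39.57
ee_pos: [0.5134, -0.1092, 0.2289]
tcp_rot: [180.0, -0.0, 90.4]
wrist_force: [0.6, -0.9, 0.6]
opening: 0.085
grasp_force: 0.0
```

Emit:
play_rows(
  steps=[
    [[0.03,0.005,0,0],[0.04,0.005,0,0],[0.04,0.005,0,0],[0.02,0.005,0,0],[0,0,0,0]],
  ],
)

```text
time: 39.98
ee_pos: [0.5329, 0.0231, 0.2286]
tcp_rot: [-180.0, -0.1, 90.6]
wrist_force: [-0.3, 0.4, -0.1]
opening: 0.0854
grasp_force: 0.0
```

```bash
python3 shot.py w9; python3 - <<'E'
from seg import *
c=pickle.load(open("pics/w9.pkl","rb")); print(c["xyz"])
o,b,p=masks(c,(250,20,400,190)); print('sq',rect(c,o,.009),'bobbin',rect(c,p,.061))
cv2.imwrite("pics/g.png",cv2.resize(c["img"][20:170,260:400],(560,600),interpolation=cv2.INTER_CUBIC))
E
```

```text
40.1333 [0.53261046 0.01907013 0.22878251] [-1.79992601e+02  1.22662251e-02  9.04185694e+01]
[0.5332 0.1    0.3715]
sq (array([538.7, 107.5]), array([77.7, 77.8]), 28.3, 'circ', array([538.7, 107.6]), 53.7) bobbin (array([540.1, 106.6]), array([48.4, 48.5]), 29.7, 'circ', array([540.5, 106.3]), 32.3)
```

View pics/g.png

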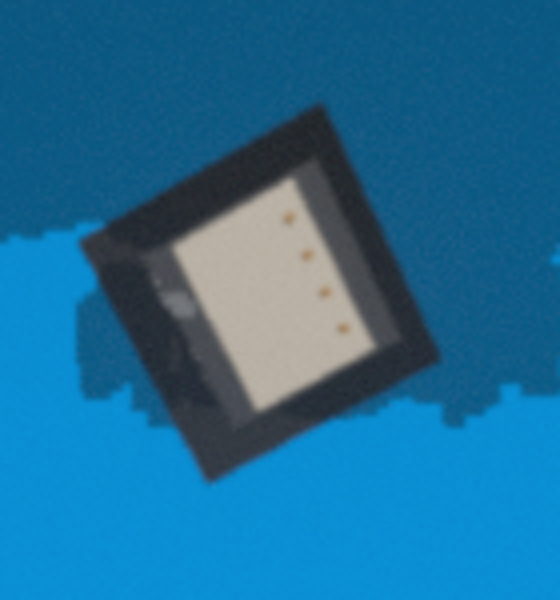

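The transformer (centre near (275,290) in the crop) lies within about 2 mm and 1.5° of its pad. I hand the job in.

```bash
python3 -c "
from workcell import bot
print(bot.job_done())"
```

```text
the job is handed in; nothing more can be done
None
```

The job is handed in at about 40 s: each part stands upright on its own pad, centred to about 2 mm and lined up to about 1.5°, with the multimeter, screwdriver and flux jar untouched; the one hard touch was a brief wrist force of about 45 N setting the toroid on the plywood board.

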